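# Fish the salt shaker out of the leaning crock

## Task

The salt shaker has slipped to the bottom of the narrow crock that leans in its wooden cradle. Fish it out and set it down gently, without dropping it or banging it down, upright on the free end of the spice tray. Leave the two spice jars and the mug where they stand.

Things in the scene. Friction and masses are not known exactly. Their poses are not given: they have to be found in the camera images.
- mill_1: Salt shaker: clear round body 44 mm in diameter, 90 mm tall, about 0.1 kg; its grey head is the top 24 mm, 34 mm in diameter. Origin: centre of its underside; +z to the head. Starts standing on the crock's floor against its lower (robot-side) wall, parallel to the crock's axis, its top 32 mm below the rim plane, up to 6 mm to either side of the mid-plane.
- crock: White rectangular crock fixed in a fixed wooden cradle (base 170 x 130 mm, cheeks 66 mm high). Origin on the worktop, 34 mm below the centre of the crock's outer bottom; z up. The crock leans 35 degrees toward its body's -x: in body axes, out of the mouth is (-0.574, 0, 0.819), lower to upper wall is (0.819, 0, 0.574).
- crock_mouth (a point): Centre of the crock's mouth, in its rim plane; (-0.073, 0, 0.139) m in the crock body's frame. Inside, the crock is 88 mm wide (along body y), 66 mm from lower to upper wall, 122 mm deep, alike from rim to floor; walls 6 mm thick.
- tray: Fixed low wooden tray, outside 115 mm (own x) by 190 mm (own y), rim 16 mm high, rim wall 7 mm thick, inner floor 7 mm above the worktop. Origin: centre of its underside; z up. Two spice jars stand at its -y end; its +y end is free.
- tray_free (a point): Centre of the free end of the tray, on the tray's inner floor, 45 mm along the tray's +y from its centre. The shaker belongs here.
- spice_jar_1: Spice jar with yellow-brown cap, 42 mm diameter, 96 mm tall, loose, standing at the -y end of the tray. Origin: centre of its underside. Bystander.
- spice_jar_3: Spice jar with white cap, 47 mm diameter, 98 mm tall, loose, standing beside the other at the -y end of the tray. Origin: centre of its underside. Bystander.
- mug_1: Small white mug, 62 x 92 x 51 mm, loose, standing on the switched-off hob, 8 mm above the worktop. Origin: centre of its underside. Bystander.

How it is judged:
By the outcome, as a careful person would: the job done as asked, in the order asked, and still so for the second after the job is handed in, with the robot touching nothing.
It also fails if it takes over 45 s, if anything falls off the work surface, if the arm or the gripper's body presses on something with over 40 N, if the wrist force passes 120 N, or if a joint passes its speed limit or range.

## Robot

A 6-joint arm with a two-finger parallel gripper is mounted at the origin on a cart in front of the work surface, level with it; the furniture and walls round the work are solid. World frame = base frame: x ahead of the robot, y to its left, z up, the work surface at z = 0. Lengths are in m, angles in rad, forces in N, time in s.
With the tool pointing down it reaches from about 0.425 to 1.125 m from the base axis. Payload 14.9 kg.
Tool frame: the origin (TCP) lies at the very end of the fingers, on their centre line; the grasp point (between the pads) lies 19 mm behind it (env.grasp_offset is the distance from the TCP to the grasp point, in m); z points along the fingers, y is the line along which they close (so a half turn about z gives the same grasp; the last joint's range is limited). The gripper opens to 91 mm and grips with 3 to 60 N. Pads are 32 mm wide; open, the fingers measure 118 mm over their backs; the gripper's body (76 mm by 178 mm) begins 60 mm behind the grasp point.
Start: joints at [-1.326, 0.379, 1.734, -0, 1.028, -0.033], TCP at [0.192, -0.673, 0.214] pointing down, gripper open.
Joint ranges: [-2.77, 2.77], [-0.74, 2.19], [0, 2.66], [-1.06, 4.2], [0.31, 2.87], [-3.08, 3.08]. Speed limits (rad/s): [1.89, 1.89, 2.39, 3.14, 3.14, 3.14].

## Interface

Orientations are given as a unit quaternion [x, y, z, w].
In Python, from station import env, camrig, readout gives the robot as it stands (env), with the cameras (camrig) and the readings (readout).
- The arm moves only by the shell command python3 inch.py 'ROWS' [FORCE]. ROWS is a JSON list of rows, 1 to 20 of them, each an object with the fields r (a list: a rotation vector rx, ry, rz in rad), xyz (a list: dx, dy, dz in m), finger_gap (the finger opening in m); a field left out counts as zero (the opening has to be given); each row is the pose to reach, as a shift and turn from the pose commanded when the command began, along the tool's axes at that moment; what a row does not reach only later rows make up. A row lasts 1/8 s, in which the tool goes at most 0.0625 m and 0.188 rad, less where a joint would pass 70% of its speed; a pose out of reach is approached as far as the arm can. The fingers move at their own pace and stop on an object; FORCE is the grip in N (left out, the last holds). Time passes only in rows, so rows that do not move let the fingers close. It prints the time, the measured TCP pose, the force, the opening and the grip force at its end. Input that does not fit is refused with a message, and nothing moves.
- readout.sense(): the state, without advancing time (a new reading comes with each control period).
- camrig.camera(name): name is "scene" or "top" or "wrist"; returns a dict with "image" (400x640x3 uint8, red, green, blue), "fx", "fy", "cx", "cy" (pixels), "R" (3x3) and "t" (3): a world point X has camera coordinates R X + t; the wrist camera has in their place "hand_eye" (4x4, takes a point from camera to tool coordinates, whose origin is the TCP and whose axes are the flange's). Camera axes: x right, y down, z forward; pixel columns grow to the right and rows downward; lengths in m; the calibration is good to about 2 mm. A picture is of the moment at which its call begins: read the wrist's pose just before it. There is no depth.
- env.sign_off(): hands the job in; it is judged then, once.
The state is a dict: "time_s": time; "joint_positions": joint angles; "joint_vel": joint speeds; "effort": joint torques, N m; "eef_pos": TCP position; "ee_rot": TCP orientation; "ft_force": force on the tool from outside, world axes, zero at the start; "moment": the same for the moment, N m; "gripper_width": finger opening in m; "grip_force": force on a finger pad.
Only numpy, scipy, OpenCV 4.12 (cv2) and the standard library are available. Lean on these libraries where they do the work, as an engineer would, in place of code of your own. Each camera call takes 0.05 s, during which the arm holds its last target. There are 200 camera calls.

## Working session

There is one attempt and no reset: what is moved stays moved. The work goes in short steps, Python scripts to look and compute and a shell command to move; the robot and the scene stay as the last step left them, time stands still between calls to the robot, and variables do not carry over. Pictures are saved under pics/ and viewed, at most 11 in all, crops included, and the job is handed in when it is done.

```bash
ls; mkdir -p pics; python3 - <<'E'
from station import env, camrig, readout
import cv2,numpy as np
for n in ("scene","top"):
    c=camrig.camera(n); cv2.imwrite(f"pics/{n}0.png",c["image"][:,:,::-1])
    print(n,c["fx"],c["fy"],c["cx"],c["cy"],np.round(c["R"],3).tolist(),np.round(c["t"],3).tolist(), (-np.array(c["R"]).T@np.array(c["t"])).round(3))
s=readout.sense();print(s["ee_rot"],s["eef_pos"],s["time_s"],s["gripper_width"],env.grasp_offset)
print(camrig.camera("wrist")["hand_eye"])
E
```

```text
inch.py
pics
station.py
scene 465.4005988210047 465.4005988210047 321.6801758347176 203.26252292730777 [[-0.884, -0.468, -0.018], [-0.25, 0.503, -0.827], [0.396, -0.727, -0.562]] [0.493, 0.218, 1.015] [0.088 0.859 0.76 ]
top 478.15149438528067 478.15149438528067 324.4045211871036 199.7215835591375 [[0.016, -1.0, 0.0], [-0.987, -0.016, -0.159], [0.159, 0.002, -0.987]] [0.011, 0.573, 1.158] [0.382 0.017 1.234]
[ 9.90369941e-01  1.38445504e-01 -5.84831713e-05 -4.68514965e-04] [ 0.19184331 -0.67284757  0.21336132] 0.1 0.09127920558412282 0.0188
[[-1.39499766e-04 -9.59067484e-01 -2.83177580e-01  8.02925022e-02]
 [ 9.99998963e-01 -5.39780214e-04  1.33550838e-03 -3.80279142e-04]
 [-1.43369632e-03 -2.83177100e-01  9.59066564e-01 -1.71327771e-01]
 [ 0.00000000e+00  0.00000000e+00  0.00000000e+00  1.00000000e+00]]
```

View pics/top0.png

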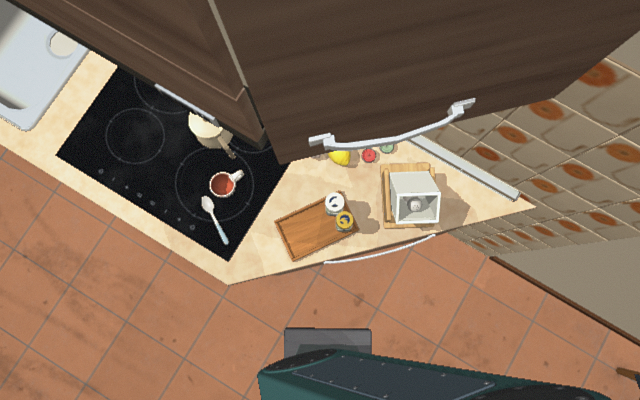

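View pics/scene0.png

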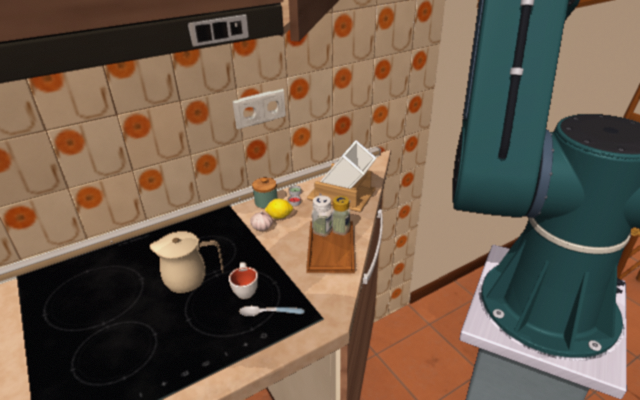

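The top view shows the tray at about (316,226) with its free end to the left, and the crock mouth at about (416,207). The shaker head is visible inside at (416,204), and an upper cabinet is behind. I'll enlarge this area.

```bash
python3 - <<'E'
import cv2
a=cv2.imread("pics/top0.png")[150:270,265:465]
cv2.imwrite("pics/topc.png",cv2.resize(a,(800,480),interpolation=cv2.INTER_CUBIC))
E
```

```text
(no output)
```

View pics/topc.png

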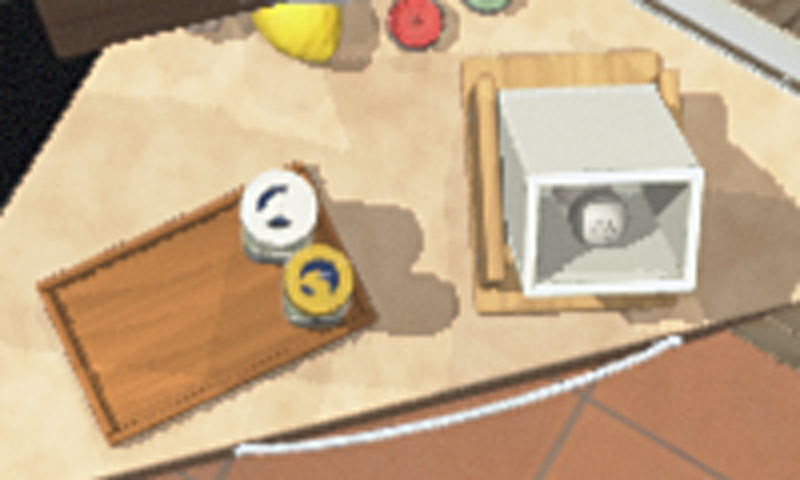

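Enlarged, the mouth's outer corners are at crop (526,170), (704,170), (696,294), (527,294), and the tray rim corners at (38,288), (298,165), (377,318), (112,443). The shaker head centre is at about (602,222).

```bash
cat > geo.py <<'E'
import numpy as np
from scipy.optimize import least_squares
from scipy.spatial.transform import Rotation as Rn
from station import env, camrig, readout
OUT=np.array([-.574,0,.819]); UP=np.array([.819,0,.574]); M=np.array([-.073,0,.139]); Y=np.array([0,1.,0])
def proj(c,X): 
    p=np.asarray(X)@np.array(c["R"]).T+np.array(c["t"]); return np.c_[c["fx"]*p[:,0]/p[:,2]+c["cx"],c["fy"]*p[:,1]/p[:,2]+c["cy"]]
def place(q,P): return Rn.from_euler('z',q[2]).apply(P)+[q[0],q[1],0]
E
python3 - <<'E'
from geo import *
c=camrig.camera("top")
px=lambda L:(np.array(L)+.5)/4-.5+[265,150]
# crock mouth corners
pc=px([(526,170),(704,170),(696,294),(527,294)])
P=np.array([M+a*.05*Y+b*.039*UP for a,b in((1,1),(-1,1),(-1,-1),(1,-1))])
r=least_squares(lambda q:(proj(c,place(q,P))-pc).ravel(),[.85,-.2,0]); q=r.x
print("crock",q.round(4),r.fun.round(2),"mouth",place(q,M[None]).round(4))
ph=px([(602,222)])
r2=least_squares(lambda y:(proj(c,place(q,(M-.032*OUT+(-.011)*UP+y[0]*Y)[None]))-ph).ravel(),[0.]);print("shaker y",r2.x,r2.fun)
# tray, +y end is left
pt=px([(38,288),(298,165),(377,318),(112,443)])
P=np.array([(.0575,.095,.016),(.0575,-.095,.016),(-.0575,-.095,.016),(-.0575,.095,.016)])
r=least_squares(lambda t:(proj(c,place(t,P))-pt).ravel(),[.7,.05,0]);t=r.x
print("tray",t.round(4),r.fun.round(2),"free",place(t,np.array([[0,.045,.007]])).round(4))
E
```

```text
crock [ 0.6155 -0.1944  0.0368] [ 1.02  0.9   0.38 -0.   -0.59 -0.9  -0.86 -0.02] mouth [[ 0.5426 -0.1971  0.139 ]]
shaker y [-0.0001609] [0.01624467 0.78368987]
tray [0.5115 0.0395 0.4641] [-0.95 -0.51  0.71 -1.38  0.68  0.28 -0.43  1.51] free [[0.4914 0.0798 0.007 ]]
```

```bash
cat >> geo.py <<'E'
Q=np.array([.6155,-.1944,.0368]); SY=0.0; TR=np.array([.5115,.0395,.4641])
ROT=lambda v:Rn.from_euler('z',Q[2]).apply(v)
def crock_pose(h,up=-.011,sy=None):  # TCP at height h above rim plane on shaker axis, tool y = -crock y
    p=place(Q,(M+h*OUT+up*UP+(SY if sy is None else sy)*Y)[None])[0]
    R=Rn.from_matrix(np.c_[ROT(UP),-ROT(Y),-ROT(OUT)]); return p,R
def rel(p,R):
    s=readout.sense(); R0=Rn.from_quat(s["ee_rot"]); p0=np.array(s["eef_pos"])
    rv=(R0.inv()*R).as_rotvec(); d=R0.inv().apply(p-p0)
    print("row",rv.round(3).tolist(),d.round(4).tolist(),"|rot|",np.linalg.norm(rv).round(2),"|d|",np.linalg.norm(d).round(3))
E
python3 - <<'E'
from geo import *
rel(*crock_pose(.12,0.0)); print(crock_pose(.12,0)[0])
E
python3 inch.py '[{"xyz":[0.04, -0.04, -0.03], "finger_gap":0.05}, {"r":[-0.03, 0.2, 0.08], "xyz":[0.1, -0.09, -0.05], "finger_gap":0.05}, {"r":[-0.05, 0.4, 0.15], "xyz":[0.2, -0.19, -0.05], "finger_gap":0.05}, {"r":[-0.074, 0.608, 0.233], "xyz":[0.3, -0.28, -0.04], "finger_gap":0.05}, {"r":[-0.074, 0.608, 0.233], "xyz":[0.4008, -0.3779, -0.0235], "finger_gap":0.05}, {"r":[-0.074, 0.608, 0.233], "xyz":[0.4008, -0.3779, -0.0235], "finger_gap":0.05}, {"r":[-0.074, 0.608, 0.233], "xyz":[0.4008, -0.3779, -0.0235], "finger_gap":0.05}, {"r":[-0.074, 0.608, 0.233], "xyz":[0.4008, -0.3779, -0.0235], "finger_gap":0.05}, {"r":[-0.074, 0.608, 0.233], "xyz":[0.4008, -0.3779, -0.0235], "finger_gap":0.05}, {"r":[-0.074, 0.608, 0.233], "xyz":[0.4008, -0.3779, -0.0235], "finger_gap":0.05}, {"r":[-0.074, 0.608, 0.233], "xyz":[0.4008, -0.3779, -0.0235], "finger_gap":0.05}, {"r":[-0.074, 0.608, 0.233], "xyz":[0.4008, -0.3779, -0.0235], "finger_gap":0.05}, {"r":[-0.074, 0.608, 0.233], "xyz":[0.4008, -0.3779, -0.0235], "finger_gap":0.05}, {"r":[-0.074, 0.608, 0.233], "xyz":[0.4008, -0.3779, -0.0235], "finger_gap":0.05}]'
python3 - <<'E'
from geo import *
import cv2
s=readout.sense(); c=camrig.camera("wrist"); rel(*crock_pose(.12,0.0)); print(np.round(s["joint_positions"],2),s["ft_force"])
np.save("w1.npy",np.r_[s["eef_pos"],s["ee_rot"]])
cv2.imwrite("pics/w1.png",c["image"][:,:,::-1])
H=np.array(c["hand_eye"]);R0=Rn.from_quat(s["ee_rot"]).as_matrix()
Rw=R0@H[:3,:3]; tw=R0@H[:3,3]+s["eef_pos"]; k=dict(fx=c["fx"],fy=c["fy"],cx=c["cx"],cy=c["cy"],R=Rw.T,t=-Rw.T@tw)
P=np.array([M+a*.05*Y+b*.039*UP for a,b in((1,1),(-1,1),(-1,-1),(1,-1))]+[M-.032*OUT-.011*UP])
print(proj(k,place(Q,P)).round(1))
E
```

```text
time_s: 1.95
eef_pos: [0.4734, -0.2007, 0.2374]
ee_rot: [0.954, 0.017, 0.301, -0.005]
ft_force: [-1.3, -0.5, -0.9]
gripper_width: 0.0501
grip_force: 0.0
row [0.001, 0.0, -0.001] [0.0001, -0.0009, 0.0002] |rot| 0.0 |d| 0.001
[-0.63 -0.12  2.36  0.77  0.53  0.29] [-1.31322156 -0.46959257 -0.93686878]
[[261.4 156.1]
 [373.  156. ]
 [369.2 236.9]
 [265.5 237. ]
 [317.4 200. ]]
```

View pics/w1.png

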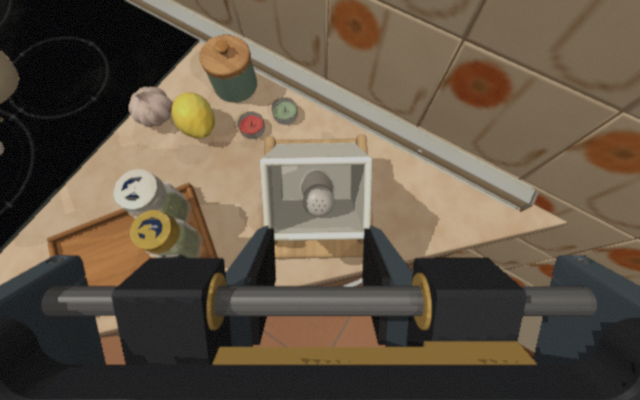

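The mouth's outer corners appear at about (262,158), (370,157), (369,238), (266,239), within 2 px of prediction. The head is at about (319,203). I'll enlarge to refine.

```bash
python3 - <<'E'
import cv2
a=cv2.imread("pics/w1.png")[140:250,250:380]
cv2.imwrite("pics/w1c.png",cv2.resize(a,(650,550),interpolation=cv2.INTER_CUBIC))
E
```

```text
(no output)
```

View pics/w1c.png

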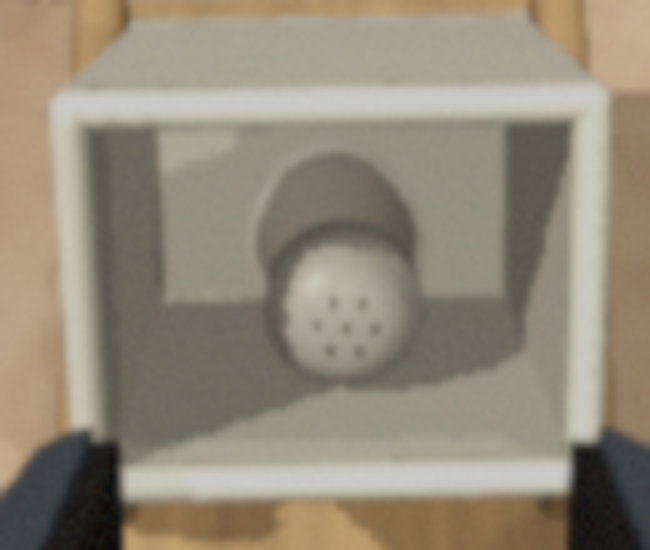

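Enlarged crop: rim corners TL (52,92), TR (610,88), BR≈(598,497), BL≈(76,497). The domed head's hole pattern is centred at (346,327).

```bash
python3 - <<'E'
from geo import *
w=np.load("w1.npy");p0=w[:3];R0=Rn.from_quat(w[3:]).as_matrix();c=camrig.camera("wrist")
H=np.array(c["hand_eye"]);Rw=R0@H[:3,:3]; tw=R0@H[:3,3]+p0; k=dict(fx=c["fx"],fy=c["fy"],cx=c["cx"],cy=c["cy"],R=Rw.T,t=-Rw.T@tw)
px=lambda L:(np.array(L)+.5)/5-.5+[250,140]
pc=px([(52,92),(610,88),(598,497),(76,497)])
P=np.array([M+a*.05*Y+b*.039*UP for a,b in((1,1),(-1,1),(-1,-1),(1,-1))])
r=least_squares(lambda q:(proj(k,place(q,P))-pc).ravel(),Q);q=r.x;print(q.round(4),r.fun.round(2))
for up in(-.011,-.015):
  r=least_squares(lambda y:(proj(k,place(q,(M+y[1]*OUT+up*UP+y[0]*Y)[None]))-px([(346,327)])).ravel(),[0,-.03]);print("y,depth",r.x.round(4))
t=c2=camrig.camera("top"); pt=(np.array([(526,170),(704,170),(696,294),(527,294)])+.5)/4-.5+[265,150]
r=least_squares(lambda q:np.r_[(proj(k,place(q,P))-pc).ravel()*1.,(proj(t,place(q,P))-pt).ravel()*1.],Q);print("joint",r.x.round(4),r.fun.round(1))
E
```

```text
[ 0.6137 -0.1932  0.0436] [ 0.17  0.18  0.37  0.24 -0.53 -0.6  -0.04  0.2 ]
y,depth [-0.0023 -0.0198]
y,depth [-0.0023 -0.0332]
joint [ 0.614  -0.1933  0.0427] [ 0.3 -0.1  0.5  0.  -0.5 -0.8  0.1 -0.1  0.7  1.7  0.   0.5 -0.8 -0.4
 -1.1  0.8]
```

```bash
sed -i 's/^Q=.*; SY=0.0;/Q=np.array([.6138,-.1933,.043]); SY=-.0014;/' geo.py; python3 - <<'E'
from geo import *
rel(*crock_pose(-.02)); rel(*crock_pose(-.071))
E
```

```text
row [0.004, 0.0, -0.005] [-0.0123, 0.0, 0.1393] |rot| 0.01 |d| 0.14
row [0.004, 0.0, -0.005] [-0.0123, -0.0002, 0.1903] |rot| 0.01 |d| 0.191
```

```bash
python3 inch.py '[{"r":[0.004, 0, -0.005], "xyz":[-0.0123, 0, 0.04], "finger_gap":0.052}, {"r":[0.004, 0, -0.005], "xyz":[-0.0123, 0, 0.08], "finger_gap":0.052}, {"r":[0.004, 0, -0.005], "xyz":[-0.0123, 0, 0.11], "finger_gap":0.052}, {"r":[0.004, 0, -0.005], "xyz":[-0.0123, 0, 0.13], "finger_gap":0.052}, {"r":[0.004, 0, -0.005], "xyz":[-0.0123, 0, 0.139], "finger_gap":0.052}, {"r":[0.004, 0, -0.005], "xyz":[-0.0123, 0, 0.139], "finger_gap":0.052}, {"r":[0.004, 0, -0.005], "xyz":[-0.0123, 0, 0.139], "finger_gap":0.052}]' 
python3 - <<'E'
from geo import *
import cv2
c=camrig.camera("wrist"); rel(*crock_pose(-.071))
a=c["image"][:,:,::-1][150:350,190:450];cv2.imwrite("pics/w2.png",cv2.resize(a,(780,600),interpolation=cv2.INTER_CUBIC))
print(readout.sense()["joint_positions"])
E
```

```text
time_s: 2.98
eef_pos: [0.5433, -0.1974, 0.1168]
ee_rot: [0.953, 0.021, 0.301, -0.006]
ft_force: [-0.4, -0.9, 0.0]
gripper_width: 0.0517
grip_force: 0.0
row [0.0, -0.0, 0.001] [-0.0004, 0.0002, 0.0516] |rot| 0.0 |d| 0.052
[-0.53598112  0.22862009  2.29914677  1.32520208  0.3296801  -0.23295649]
```

View pics/w2.png

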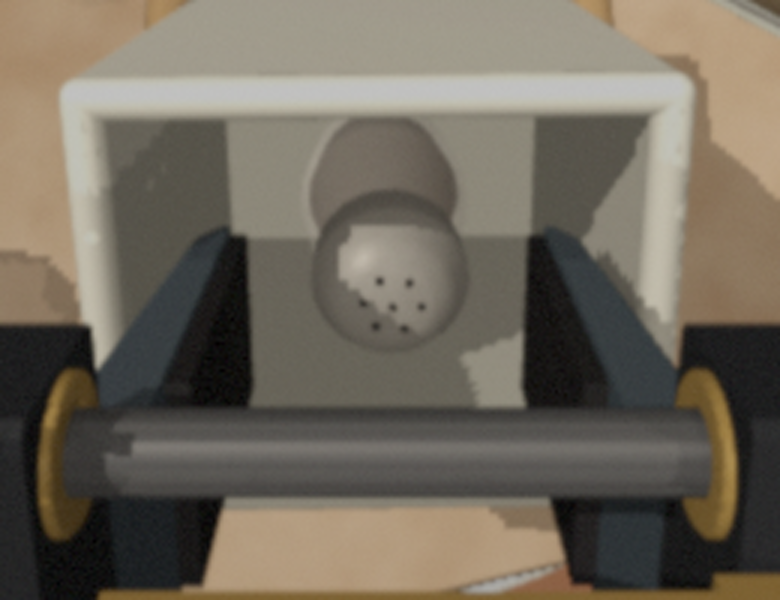

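The view shows the fingertips at x≈247 and 528 (crop), straddling the head, which is centred at x≈391. That is well centred, with the walls clear outside the fingers. I'll descend.

```bash
python3 inch.py '[{"xyz":[0, 0, 0.012], "finger_gap":0.052}, {"xyz":[0, 0, 0.024], "finger_gap":0.052}, {"xyz":[0, 0, 0.034], "finger_gap":0.052}, {"xyz":[0, 0, 0.044], "finger_gap":0.052}, {"xyz":[0, 0, 0.051], "finger_gap":0.052}, {"xyz":[0, 0, 0.051], "finger_gap":0.052}]' 
python3 - <<'E'
from geo import *
rel(*crock_pose(-.071)); s=readout.sense(); print(np.round(s["joint_positions"],3))
E
```

```text
time_s: 3.78
eef_pos: [0.5722, -0.1968, 0.0748]
ee_rot: [0.953, 0.021, 0.301, -0.008]
ft_force: [-0.2, 0.4, -0.2]
gripper_width: 0.0522
grip_force: 0.0
row [-0.003, -0.001, 0.0] [0.0002, -0.0004, 0.0004] |rot| 0.0 |d| 0.001
[-0.505  0.354  2.25   1.576  0.306 -0.469]
```

```bash
python3 inch.py '[{"finger_gap":0.046}, {"finger_gap":0.042}, {"finger_gap":0.036}, {"finger_gap":0.03}, {"finger_gap":0.03}, {"finger_gap":0.03}, {"finger_gap":0.03}, {"finger_gap":0.03}]' 20
```

```text
time_s: 4.78
eef_pos: [0.5723, -0.1968, 0.0749]
ee_rot: [0.953, 0.021, 0.301, -0.008]
ft_force: [-2.5, 1.2, 5.2]
gripper_width: 0.0346
grip_force: 20.0
```

```bash
python3 - <<'E'
from geo import *
import cv2
c=camrig.camera("wrist"); s=readout.sense(); print(s["ft_force"],s["moment"])
a=c["image"][:,:,::-1][150:350,190:450];cv2.imwrite("pics/w3.png",cv2.resize(a,(780,600),interpolation=cv2.INTER_CUBIC))
E
```

```text
[-1.91112668 -0.02536322  5.50643715] [0.24138047 0.20021787 0.13613613]
```

View pics/w3.png

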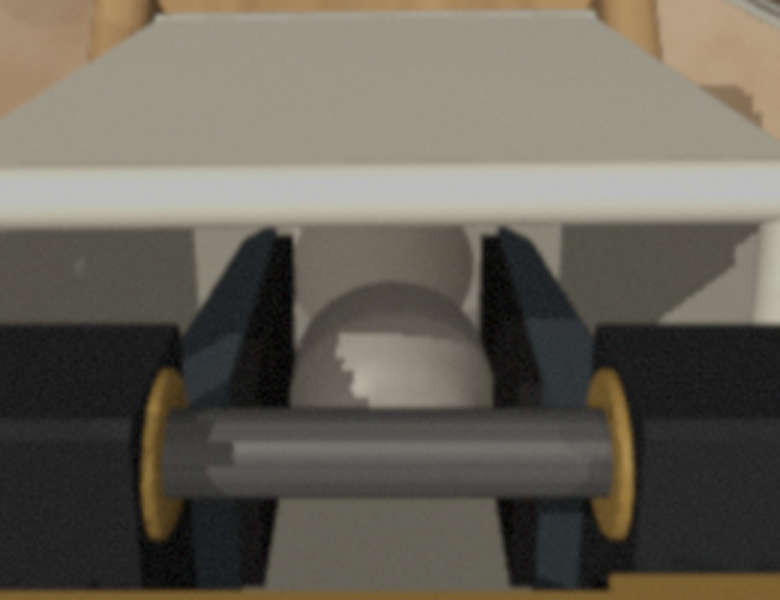

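The fingers hold the shaker at its head and upper body, with pad faces at x≈293 and 483 (crop). I'll lift a little and check the grip.

```bash
python3 inch.py '[{"xyz":[0, 0, -0.003], "finger_gap":0.03}, {"xyz":[0, 0, -0.008], "finger_gap":0.03}, {"xyz":[0, 0, -0.014], "finger_gap":0.03}, {"xyz":[0, 0, -0.02], "finger_gap":0.03}, {"xyz":[0, 0, -0.025], "finger_gap":0.03}, {"xyz":[0, 0, -0.025], "finger_gap":0.03}]' 28
python3 - <<'E'
from geo import *
import cv2
c=camrig.camera("wrist"); s=readout.sense(); print(s["ft_force"],s["moment"],np.round(s["joint_positions"],3))
a=c["image"][:,:,::-1][150:350,190:450];cv2.imwrite("pics/w4.png",cv2.resize(a,(780,600),interpolation=cv2.INTER_CUBIC))
a1=cv2.imread("pics/w3.png").astype(int);a2=cv2.imread("pics/w4.png").astype(int)
print("diff head patch",np.abs(a1-a2)[290:400,300:480].mean(),"wall",np.abs(a1-a2)[0:200].mean())
E
```

```text
time_s: 5.58
eef_pos: [0.5577, -0.1976, 0.0956]
ee_rot: [0.953, 0.021, 0.302, -0.008]
ft_force: [1.0, -0.2, 0.6]
gripper_width: 0.0346
grip_force: 27.4
[ 0.07974542  0.11462831 -0.0275901 ] [-0.01523904  0.14177694 -0.03212805] [-0.521  0.294  2.275  1.455  0.317 -0.357]
diff head patch 12.78979797979798 wall 24.669391025641026
```

View pics/w4.png

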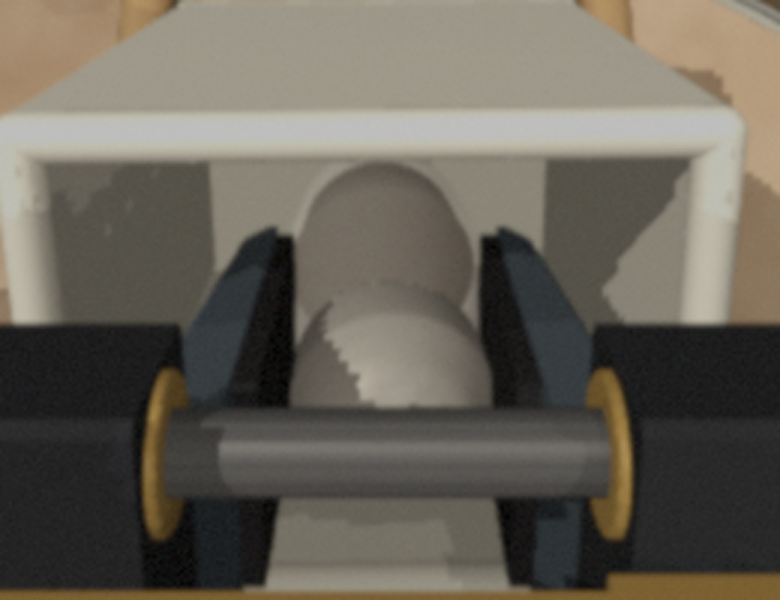

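Same position in the frame after a 25 mm rise, so the shaker is coming along with the gripper. I'll pull it straight out.

```bash
python3 inch.py '[{"xyz":[0, 0, -0.012], "finger_gap":0.03}, {"xyz":[0, 0, -0.03], "finger_gap":0.03}, {"xyz":[0, 0, -0.05], "finger_gap":0.03}, {"xyz":[0, 0, -0.07], "finger_gap":0.03}, {"xyz":[0, 0, -0.09], "finger_gap":0.03}, {"xyz":[0, 0, -0.105], "finger_gap":0.03}, {"xyz":[0, 0, -0.115], "finger_gap":0.03}, {"xyz":[0, 0, -0.12], "finger_gap":0.03}, {"xyz":[0, 0, -0.12], "finger_gap":0.03}]'
cat >> geo.py <<'E'
def tray_pose(z,dx=0,dy=0):
    p=place(TR,np.array([[dx,.045+dy,z]]))[0]; a=TR[2]
    return p,Rn.from_matrix(np.c_[[np.cos(a),np.sin(a),0],[np.sin(a),-np.cos(a),0],[0,0,-1.]])
E
python3 - <<'E'
from geo import *
rel(*tray_pose(.22)); s=readout.sense(); print(np.round(s["joint_positions"],3))
R0=Rn.from_quat(s["ee_rot"]); print("lift world +z .05 in tool", R0.inv().apply([0,0,.05]).round(4))
E
```

```text
time_s: 6.75
eef_pos: [0.489, -0.2008, 0.1934]
ee_rot: [0.953, 0.021, 0.301, -0.008]
ft_force: [-0.5, -0.9, -1.8]
gripper_width: 0.0343
grip_force: 27.4
row [0.127, -0.604, -0.407] [0.0272, -0.2802, -0.0127] |rot| 0.74 |d| 0.282
[-0.616 -0.009  2.364  0.937  0.455  0.12 ]
lift world +z .05 in tool [ 0.0287 -0.0001 -0.0409]
```

```bash
python3 inch.py '[{"xyz":[0.012, 0, -0.016], "finger_gap":0.03}, {"xyz":[0.024, -0.01, -0.034], "finger_gap":0.03}, {"r":[0.02, -0.08, -0.05], "xyz":[0.029, -0.035, -0.041], "finger_gap":0.03}, {"r":[0.04, -0.18, -0.12], "xyz":[0.029, -0.07, -0.041], "finger_gap":0.03}, {"r":[0.06, -0.28, -0.19], "xyz":[0.029, -0.11, -0.041], "finger_gap":0.03}, {"r":[0.08, -0.38, -0.26], "xyz":[0.028, -0.15, -0.036], "finger_gap":0.03}, {"r":[0.1, -0.47, -0.32], "xyz":[0.028, -0.19, -0.03], "finger_gap":0.03}, {"r":[0.115, -0.55, -0.37], "xyz":[0.027, -0.23, -0.02], "finger_gap":0.03}, {"r":[0.127, -0.604, -0.407], "xyz":[0.027, -0.262, -0.013], "finger_gap":0.03}, {"r":[0.127, -0.604, -0.407], "xyz":[0.0272, -0.2802, -0.0127], "finger_gap":0.03}, {"r":[0.127, -0.604, -0.407], "xyz":[0.0272, -0.2802, -0.0127], "finger_gap":0.03}, {"r":[0.127, -0.604, -0.407], "xyz":[0.0272, -0.2802, -0.0127], "finger_gap":0.03}, {"r":[0.127, -0.604, -0.407], "xyz":[0.0272, -0.2802, -0.0127], "finger_gap":0.03}]'
python3 - <<'E'
from geo import *
import cv2
rel(*tray_pose(.22)); s=readout.sense(); print(np.round(s["joint_positions"],3))
c=camrig.camera("scene");a=c["image"][100:300,220:480,::-1];cv2.imwrite("pics/s1.png",cv2.resize(a,(780,600),interpolation=cv2.INTER_CUBIC))
p,R=tray_pose(.22)
for d in (-.04,0,.05): print(d,(proj(c,(p-[0,0,d])[None])-[220,100])*3)
E
```

```text
time_s: 8.38
eef_pos: [0.4912, 0.0789, 0.2202]
ee_rot: [0.973, 0.23, 0.0, -0.0]
ft_force: [-0.4, 0.8, -1.6]
gripper_width: 0.0342
grip_force: 27.4
row [-0.0, -0.0, -0.001] [0.0005, -0.0007, 0.0002] |rot| 0.0 |d| 0.001
[1.120e-01 4.600e-02 2.134e+00 1.000e-03 9.620e-01 1.219e+00]
-0.04 [[328.79499339 199.61288757]]
0 [[329.24771932 246.93959645]]
0.05 [[329.78655264 303.26773216]]
```

View pics/s1.png

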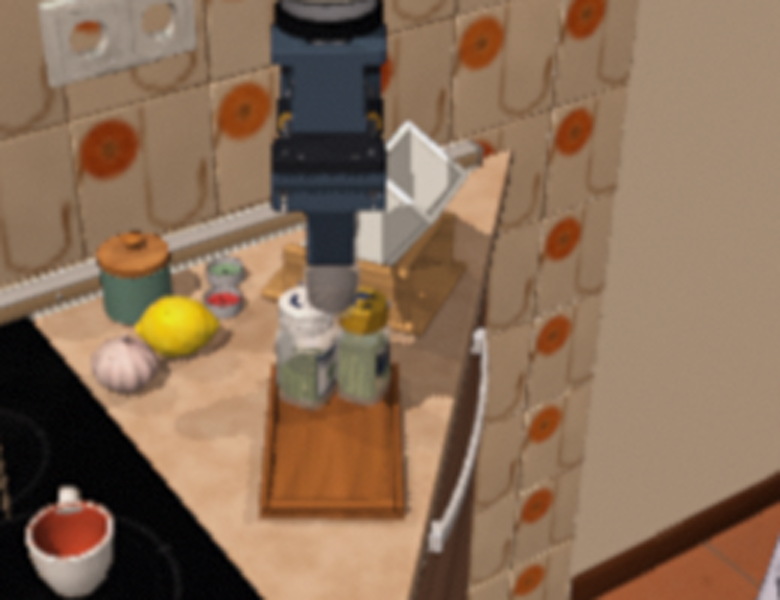

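The shaker hangs below the fingers, its bottom at about (333,312) in the crop and upright. The tray's near corners are at about (262,513) and (406,513). I'll cross-check the tray pose, then lower.

```bash
python3 - <<'E'
from geo import *
c=camrig.camera("scene")
print(((proj(c,place(TR,np.array([(.0575,.095,.0),(-.0575,.095,.0),(.0575,.095,.016),(-.0575,.095,.016),(0,.045,.007)])))-[220,100])*3).round())
E
python3 inch.py '[{"xyz":[0, -0.0007, 0.02], "finger_gap":0.03}, {"xyz":[0, -0.0007, 0.05], "finger_gap":0.03}, {"xyz":[0, -0.0007, 0.08], "finger_gap":0.03}, {"xyz":[0, -0.0007, 0.11], "finger_gap":0.03}, {"xyz":[0, -0.0007, 0.13], "finger_gap":0.03}, {"xyz":[0, -0.0007, 0.142], "finger_gap":0.03}, {"xyz":[0, -0.0007, 0.148], "finger_gap":0.03}, {"xyz":[0, -0.0007, 0.148], "finger_gap":0.03}, {"xyz":[0, -0.0007, 0.148], "finger_gap":0.03}]'
```

```text
[[259. 516.]
 [403. 516.]
 [258. 500.]
 [404. 501.]
 [331. 468.]]
time_s: 9.6
eef_pos: [0.4914, 0.0805, 0.0727]
ee_rot: [0.973, 0.23, 0.0, -0.0]
ft_force: [0.2, -0.1, -1.2]
gripper_width: 0.0343
grip_force: 27.4
```

```bash
python3 inch.py '[{"xyz":[0, 0, 0.002], "finger_gap":0.03}, {"xyz":[0, 0, 0.004], "finger_gap":0.03}, {"xyz":[0, 0, 0.006], "finger_gap":0.03}, {"xyz":[0, 0, 0.008], "finger_gap":0.03}, {"xyz":[0, 0, 0.009], "finger_gap":0.03}, {"xyz":[0, 0, 0.01], "finger_gap":0.03}, {"xyz":[0, 0, 0.01], "finger_gap":0.03}]'
python3 - <<'E'
from geo import *
import cv2
c=camrig.camera("scene");a=c["image"][170:300,260:400,::-1];cv2.imwrite("pics/s2.png",cv2.resize(a,(644,598),interpolation=cv2.INTER_CUBIC))
E
```

```text
time_s: 10.48
eef_pos: [0.4909, 0.0804, 0.062]
ee_rot: [0.973, 0.23, -0.0, -0.0]
ft_force: [0.4, 0.3, -0.5]
gripper_width: 0.0345
grip_force: 27.4
```

View pics/s2.png

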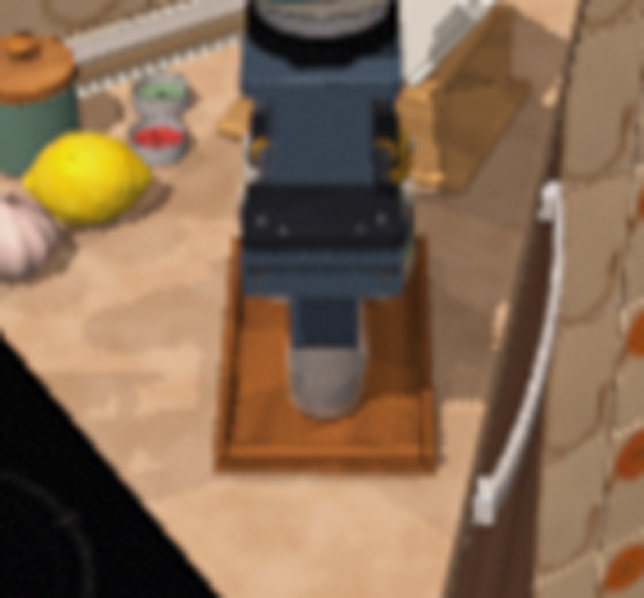

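The shaker is centred across the free end, its bottom at about (327,415), close to the floor. I'll do the final slow descent with force checks.

```bash
for i in 1; do python3 inch.py '[{"xyz":[0, 0, 0.0006], "finger_gap":0.03}, {"xyz":[0, 0, 0.0012], "finger_gap":0.03}, {"xyz":[0, 0, 0.0018], "finger_gap":0.03}, {"xyz":[0, 0, 0.0024], "finger_gap":0.03}, {"xyz":[0, 0, 0.003], "finger_gap":0.03}, {"xyz":[0, 0, 0.003], "finger_gap":0.03}]'; done
```

```text
time_s: 11.28
eef_pos: [0.4909, 0.0804, 0.059]
ee_rot: [0.973, 0.23, -0.0, -0.0]
ft_force: [-0.4, 0.1, -0.4]
gripper_width: 0.034
grip_force: 27.4
```

```bash
python3 inch.py '[{"xyz":[0, 0, 0.0005], "finger_gap":0.03}, {"xyz":[0, 0, 0.001], "finger_gap":0.03}, {"xyz":[0, 0, 0.0015], "finger_gap":0.03}, {"xyz":[0, 0, 0.002], "finger_gap":0.03}, {"xyz":[0, 0, 0.002], "finger_gap":0.03}]'
```

```text
time_s: 11.9
eef_pos: [0.4919, 0.0808, 0.0579]
ee_rot: [0.973, 0.23, 0.001, -0.0]
ft_force: [-1.4, 2.5, 13.8]
gripper_width: 0.0344
grip_force: 28.5
```

```bash
python3 inch.py '[{"xyz":[0, 0, -0.0007], "finger_gap":0.03}, {"xyz":[0, 0, -0.0007], "finger_gap":0.03}]' && python3 inch.py '[{"finger_gap":0.033}, {"finger_gap":0.035}, {"finger_gap":0.037}, {"finger_gap":0.04}, {"finger_gap":0.044}, {"finger_gap":0.05}, {"finger_gap":0.056}, {"finger_gap":0.06}, {"finger_gap":0.06}]'
```

```text
time_s: 12.15
eef_pos: [0.4914, 0.0805, 0.058]
ee_rot: [0.973, 0.23, 0.0, -0.0]
ft_force: [0.0, 2.2, 5.3]
gripper_width: 0.0346
grip_force: 28.1
time_s: 13.28
eef_pos: [0.4909, 0.0805, 0.0577]
ee_rot: [0.973, 0.23, -0.0, -0.0]
ft_force: [-0.2, 0.1, 0.4]
gripper_width: 0.0602
grip_force: 0.0
```

Released with no residual force. I'll retreat straight up and look.

```bash
python3 inch.py '[{"xyz":[0, 0, -0.01], "finger_gap":0.06}, {"xyz":[0, 0, -0.025], "finger_gap":0.06}, {"xyz":[0, 0, -0.045], "finger_gap":0.06}, {"xyz":[0, 0, -0.07], "finger_gap":0.06}, {"xyz":[0, 0, -0.1], "finger_gap":0.06}, {"xyz":[0, 0, -0.13], "finger_gap":0.06}, {"xyz":[0, 0, -0.15], "finger_gap":0.06}, {"xyz":[0, 0, -0.15], "finger_gap":0.06}, {"xyz":[0, 0, -0.15], "finger_gap":0.06}]'
python3 - <<'E'
from geo import *
import cv2
c=camrig.camera("scene");a=c["image"][170:300,220:400,::-1];cv2.imwrite("pics/s3.png",cv2.resize(a,(792,572),interpolation=cv2.INTER_CUBIC))
E
```

```text
time_s: 14.4
eef_pos: [0.4906, 0.0804, 0.2074]
ee_rot: [0.973, 0.23, -0.0, -0.0]
ft_force: [-0.3, 1.4, 0.4]
gripper_width: 0.0598
grip_force: 0.0
```

View pics/s3.png

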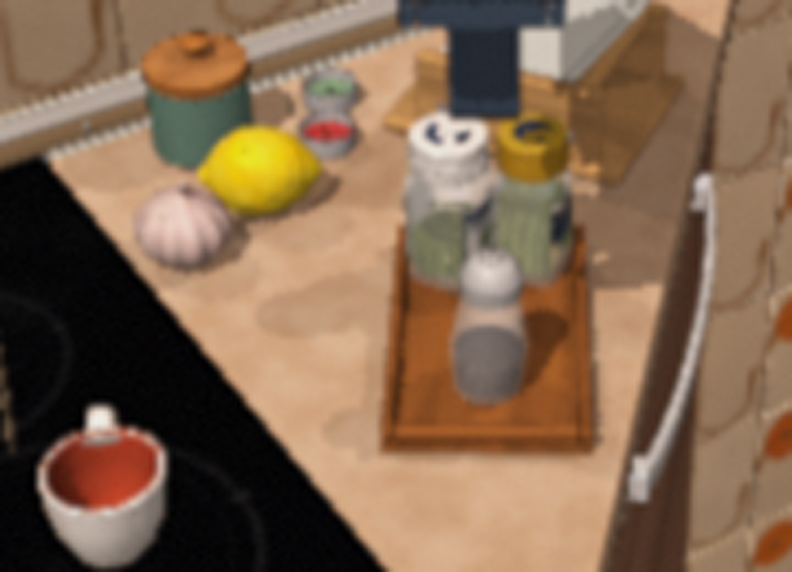

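The shaker stands upright at about (488,330), centred on the tray's free end. The jars and mug have not moved, and the gripper is clear. Handing in.

```bash
python3 -c "
from station import env, camrig, readout
print(env.sign_off())"
```

```text
the job is handed in; nothing more can be done
None
```

The salt shaker is out of the crock and standing upright on the free end of the spice tray, set down gently, with the jars and mug left where they stood; the job was handed in at about 14.5 s.

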